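# Clear the jammed sweet dispenser

## Task

Two of the hollow chocolate balls have wedged side by side at the narrow opening of the sweet dispenser and nothing comes out. With a light fingertip on top of one of these two, roll it back up the slope far enough for the other to slip through, then let the rest follow, so that all four chocolates end up lying in the serving tray in front. The shells are thin and crack if gripped or pressed hard, so go gently, and leave the other things on the table alone.

Things in the scene. Friction and masses are not known exactly. Their poses are not given: they have to be found in the camera images.
- dispenser: Fixed wooden gravity dispenser, 280 mm long, 166 mm wide. Origin on the table below the opening; x points back, up the slope, y sideways, z up. Its floor rises towards +x at 13 degrees; 'along' and 'above the floor' below mean along and square to that slope. A hopper open at the top feeds through the opening into a serving tray on the -x side. Wood and foil are hard, friction about 0.6.
- hopper (a point): Middle of the hopper floor, 75 mm along the floor behind the opening. The hopper is 120 mm wide inside, its rear wall 150 mm behind the opening; walls 40 mm above the floor, 8 mm thick, so ball tops stand 4 mm proud. Over the front 57 mm two upright cheeks, 30 degrees off the x direction, narrow it to the opening. A level fingertip can press on any ball here from straight above.
- opening (a point): Middle of the floor at the inner face of the opening (54 mm wide, 50 mm high). The wedged pair lies 35 mm behind it along the floor, 22 mm either side of the middle, each ball on a cheek and against the other. Rolled back 12 to 15 mm, one lets the other come forward past it and out by itself; let go, it then rolls out too. Pushing forward only wedges them.
- hood_edge (a point): Middle of the top rear edge of the clear hood over the opening: 3 mm thick, underside 50 mm above the floor, reaching 21 mm back from the opening. Level from this edge to the top of a wedged ball: about 21 mm, so a finger gets onto the ball's top but not down in front of it.
- tray (a point): Middle of the serving tray's floor, 9 mm above the table; the tray is 92 mm (x) by 150 mm (y) inside, rim 32 mm above the table.
- sweet1_center (a point): Centre of one of the wedged pair (left or right, differs): hollow foil-wrapped chocolate ball, 44 mm across, 20 to 35 g. Its shell cracks if a finger presses with over 8 N; half a millimetre too deep is already too much, and any grip (20 N up) crushes it.
- sweet2_center (a point): Centre of the other ball of the wedged pair, same kind. Under a level fingertip a ball rolls half as far as the finger moves; dragged straight back, the tip must rise 0.11 mm per mm to keep the same light press.
- sweet3_center (a point): Centre of the third ball, same kind, waiting in the hopper right behind one of the pair.
- sweet4_center (a point): Centre of the fourth ball, same kind, waiting behind the other of the pair, beside the third.
- remote: Black remote control lying flat, 170 x 45 x 18 mm; bystander. Origin under its middle.
- water_bottle: Clear water bottle, 62 mm across, 200 mm tall, standing; bystander. Origin under its middle.
- candle_tin: Round closed candle tin, 68 mm across, 50 mm high; bystander. Origin under its middle.
Things that resemble listed ones, but are neither listed nor needed, are in the scene too. What is shaped like the part that bears sweet2_center but black or green is not meant.

How it is judged (in metres and radians):
On the way, in this order (a step that is already met when the one before it is completed fails the run):
1. one of the wedged pair has been rolled back at least 4 mm under the fingertip while the other is still behind the opening (((x of sweet1_center in the frame of dispenser above 0.0335 m and contact force between the fingers and sweet1 above 0.2 N and x of sweet2_center in the frame of dispenser above 0 m) or (x of sweet2_center in the frame of dispenser above 0.0335 m and contact force between the fingers and sweet2 above 0.2 N and x of sweet1_center in the frame of dispenser above 0 m))), for 0.05 s.
2. one of the pair has gone out through the opening while the other is still behind it (((x of sweet1_center in the frame of dispenser above 0 m and x of sweet2_center in the frame of dispenser below -0.01 m) or (x of sweet2_center in the frame of dispenser above 0 m and x of sweet1_center in the frame of dispenser below -0.01 m))), for 0.05 s.
At the end, for the whole second after the job is handed in: The centres of all four balls lie in the serving tray: at least 20 mm in front of the opening, inside the tray's walls, no higher than 45 mm above the table (not stacked), and at rest (slower than 0.03 m/s) (x of sweet1_center in the frame of dispenser between -0.118 and -0.02 m and y of sweet1_center in the frame of dispenser between -0.075 and 0.075 m and z of each of sweet1_center, sweet2_center, sweet3_center, sweet4_center in the frame of dispenser below 0.045 m and linear speed of each of sweet1, sweet2, sweet3, sweet4 below 0.03 m/s and x of sweet2_center in the frame of dispenser between -0.118 and -0.02 m and y of sweet2_center in the frame of dispenser between -0.075 and 0.075 m and x of sweet3_center in the frame of dispenser between -0.118 and -0.02 m and y of sweet3_center in the frame of dispenser between -0.075 and 0.075 m and x of sweet4_center in the frame of dispenser between -0.118 and -0.02 m and y of sweet4_center in the frame of dispenser between -0.075 and 0.075 m); the robot touches nothing.
It fails at once if a finger presses on a chocolate with more than 8 N (its shell cracks) (contact force between the fingers and sweet1 above 8 N or contact force between the fingers and sweet2 above 8 N or contact force between the fingers and sweet3 above 8 N or contact force between the fingers and sweet4 above 8 N).
It fails at once if a chocolate is pressed on the dispenser with more than 11 N (contact force between any of sweet1, sweet2, sweet3, sweet4 and dispenser above 11 N).
It fails at once if the remote, the bottle or the candle tin is shifted by more than 20 mm (distance of any of remote, water_bottle, candle_tin from where it was at the start of the episode above 0.02 m).
It also fails if it takes over 51 s, if anything falls off the work surface, if the arm or the gripper's body presses on something with over 40 N, if the wrist force passes 120 N, or if a joint passes its speed limit or range.

## Robot

A 6-joint arm with a two-finger parallel gripper is mounted at the origin on the work surface. World frame = base frame: x ahead of the robot, y to its left, z up, the work surface at z = 0. Lengths are in m, angles in degrees, forces in N, time in s.
With the tool pointing down it reaches from about 0.3 to 0.75 m from the base axis. Payload 8.5 kg.
Tool frame: the origin (TCP) lies midway between the tips of the shut fingers; the grasp point (between the pads) lies 19 mm behind it; z points along the fingers, y is the line along which they close (so a half turn about z gives the same grasp; the last joint's range is limited). The gripper opens to 85 mm and grips with 20 to 120 N. Pads are 22 mm wide; open, the fingers measure 114 mm over their backs; the gripper's body (76 mm by 85 mm) begins 54 mm behind the grasp point. The pads swing forward as they close: fully open they stand 13 mm farther back than shut.
Start: joints at [60.602, 21.807, 74.336, -0, 83.858, -12.336], TCP at [0.161, 0.526, 0.231] pointing down, gripper open.
Joint ranges: [-178.18, 178.18], [-50.72, 133.34], [12.68, 142.11], [-81.47, 261.47], [9.98, 163.14], [-165.26, 165.26]. Speed limits (degrees/s): [136.94, 136.94, 180, 180, 180, 180].

## Interface

Orientations are given as a 3x3 rotation matrix whose columns are the frame's x, y, z axes.
In Python, from rig import env, get_image, close_job gives the robot as it stands.
- The arm moves only by the tool step_arm, never from a script. Its argument "targets" is a list of rows, each a list of 2 entries, a list of its own where there are three numbers: the shift along the tool's x, y, z as a fraction of full scale, then the turn, a rotation vector about the tool's x, y, z as a fraction of full scale. In form: [[[x, y, z], [wx, wy, wz]], ...]. A call has 1 to 10 rows; each row is the pose to reach, as a shift and turn from the pose commanded when the call began, along the tool's axes at that moment; what a row does not reach only later rows make up. Full scale, the value 1, is 0.3 m for a shift and 45 degrees for a turn. A row lasts 1/12 s, in which the tool goes at most 41.7 mm and 7.16 degrees, less where a joint would pass 70% of its speed; a pose out of reach is approached as far as the arm can. A call with a number of a shift or a turn outside -1 to 1 is refused whole. A call with a gripper value outside its range is refused whole. "jaw" is the finger opening in mm, from 0 to 85.4, set as the call begins (left out, the last holds). The fingers move at their own pace and stop on an object; "grip_force" is the grip in N (left out, the last holds). Time passes only in rows, so rows that repeat a pose let the fingers close. It gives the time, the measured TCP pose, the force, the opening and the grip force at its end, in the units of the state.
- env.observe(): the state, without advancing time (a new reading comes with each control period).
- get_image(name): name is "scene" or "top" or "wrist"; returns a dict with "img" (384x512x3 uint8, red, green, blue), "z_map" (384x512 float32, m along the optical axis (not along the pixel's ray), 0 where there is no reading), "intrinsics" (3x3 intrinsics, pixels), "rvec" (rotation vector, rad) and "tvec" (3), from world to camera coordinates, as OpenCV has them. Camera axes: x right, y down, z forward; pixel columns grow to the right and rows downward; lengths in m; the calibration is good to about 2 mm. A picture is of the moment at which its call begins.
- close_job(): hands the job in; it is judged then, once.
The state is a dict: "time_s": time; "q": joint angles; "qvel": joint speeds; "joint_efforts": joint torques, N m; "position": TCP position; "tool_rot": TCP orientation; "ft_force": force on the tool from outside, world axes, zero at the start; "wrist_torque": the same for the moment, N m; "grip_width": finger opening in m; "gripper_force": force on a finger pad.
Only numpy, scipy, OpenCV 4.12 (cv2) and the standard library are available. Lean on these libraries where they do the work, as an engineer would, in place of code of your own. Each camera call takes 0.05 s, during which the arm holds its last target. There are 200 camera calls.

## Working session

There is one attempt and no reset: what is moved stays moved. The work goes in short steps, Python scripts to look and compute and a tool call to move; the robot and the scene stay as the last step left them, time stands still between calls to the robot, and variables do not carry over. Pictures are saved under pics/ and viewed, at most 10 in all, crops included, and the job is handed in when it is done.

Besides the shell and the picture viewer there is one more tool, called after "Request:" as name(argument=value, ...) on one line, values as JSON. step_arm: Moves the arm, as the interface text tells. Its arguments: {"type":"object","properties":{"targets":{"type":"array","items":{"type":"array"}},"jaw":{"type":"number"},"grip_force":{"type":"number"}},"required":["targets"]}

```bash
mkdir -p pics
cat > h.py <<'E'
import numpy as np, cv2
from rig import env, get_image, close_job
def save(n,f):
    d=get_image(n); cv2.imwrite(f,d['img'][:,:,::-1]); np.savez(f[:-4]+'.npz',**d); return d
def cloud(d):
    K=d['intrinsics'];z=d['z_map'];v,u=np.mgrid[:z.shape[0],:z.shape[1]]
    c=np.stack([(u-K[0,2])/K[0,0]*z,(v-K[1,2])/K[1,1]*z,z],-1)
    R=cv2.Rodrigues(np.array(d['rvec'],float))[0];t=np.array(d['tvec'],float).ravel()
    return (c-t)@R
E
python3 - <<'E'
from h import *
a=save('scene','pics/s1.png');b=save('top','pics/t1.png')
cv2.imwrite('pics/both.png',cv2.resize(np.vstack([a['img'],b['img']])[:,:,::-1],None,fx=.78,fy=.78))
s=env.observe();print(s['time_s'],s['position'],s['tool_rot'],s['ft_force'],s['grip_width'])
E
```

```text
0.1 [0.16125954 0.52556324 0.23077467] [[-9.55974305e-01  2.93449662e-01 -6.50636146e-04]
 [ 2.93450240e-01  9.55973682e-01 -1.12955626e-03]
 [ 2.90523128e-04 -1.27075610e-03 -9.99999150e-01]] [-0.55999551 -0.05423716 -0.08430866] 0.0854909056344182
```

View pics/s1.png

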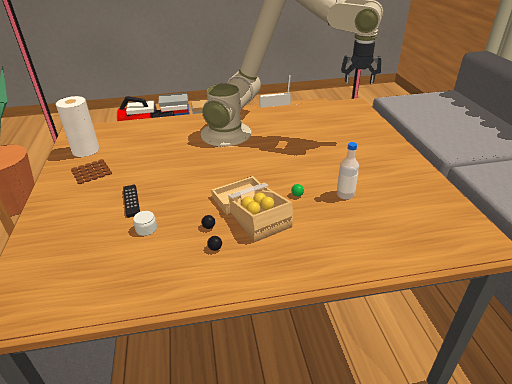

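View pics/t1.png

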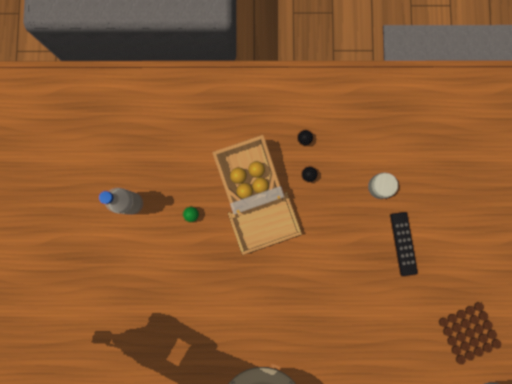

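The scene and top pictures show four gold balls in the hopper, at top pixels (238,175), (257,169), (244,190) and (260,185). The hood is at (258,200), with the tray on the robot's side. I'll measure the balls from depth in both views.

Run:
```python
from h import *
from scipy.optimize import least_squares
from scipy.cluster.vq import kmeans2
P={}
for n,f in(('top','t1'),('scene','s1')):
    d=np.load(f'pics/{f}.npz');W=cloud(d);hsv=cv2.cvtColor(d['img'],cv2.COLOR_RGB2HSV)
    print(n,'gold px hsv',hsv[169,257] if n=='top' else hsv[204,255], d['img'][169,257])
    m=(hsv[...,1]>150)&(hsv[...,0]>=19)&(hsv[...,0]<32)&(W[...,2]>.03)&(W[...,2]<.15)&(d['z_map']>0)
    v,u=np.nonzero(m);print(n,m.sum(),u.min(),u.max(),v.min(),v.max())
    if n=='top': seeds=W[[175,169,190,185],[238,257,244,260]]; print('seeds',seeds.round(4))
    P[n]=W[m]
def fit(p,c):
    for _ in range(6):
        q=p[np.linalg.norm(p-c,axis=1)<.026]
        c=least_squares(lambda c:np.linalg.norm(q-c,axis=1)-.022,c,loss='soft_l1',f_scale=.001).x
    return c,len(q)
for n in P:
    for s in seeds:
        c,k=fit(P[n],s-[0,0,.022]);print(n,c.round(4),k)
d=np.load('pics/t1.npz');W=cloud(d)
for uv in[(258,200),(250,203),(270,196),(265,225),(255,235),(285,215),(216,155),(264,138),(240,146),(280,232),(298,235),(243,251),(150,300)]:print(uv,W[uv[1],uv[0]].round(4))
# dispenser points
m=(W[...,2]>.02)&(d['z_map']>0);m[:, :205]=0;m[:,302:]=0;m[:125]=0;m[260:]=0
n,l,st,c=cv2.connectedComponentsWithStats(m.astype(np.uint8));k=l[146,240] or l[200,258]
k=1+st[1:,4].argmax();q=W[l==k];print(st[k]);r=cv2.minAreaRect((q[:,:2]*1000).astype(np.float32));print(r,cv2.boxPoints(r))
```

```text
top gold px hsv [ 20 195 188] [188 140  44]
top 754 183 278 162 221
seeds [[0.6098 0.0604 0.0864]
 [0.6258 0.0122 0.0818]
 [0.5731 0.0455 0.0715]
 [0.5864 0.0044 0.068 ]]
scene gold px hsv [ 24 186 255] [219 149  70]
scene 462 231 295 125 214
top [0.6118 0.062  0.0597] 199
top [0.6289 0.0147 0.0595] 193
top [0.5729 0.0456 0.0497] 187
top [0.5876 0.0047 0.0499] 185
scene [0.6116 0.0593 0.0566] 140
scene [0.628  0.0129 0.0572] 132
scene [0.5723 0.0431 0.0473] 91
scene [0.5873 0.0031 0.0475] 87
(258, 200) [0.5473 0.0096 0.0714]
(250, 203) [0.5398 0.0301 0.0698]
(270, 196) [ 0.5573 -0.021   0.0747]
(265, 225) [ 0.4845 -0.0097  0.0115]
(255, 235) [0.4578 0.0172 0.0092]
(285, 215) [ 0.5115 -0.0639  0.0095]
(216, 155) [0.6629 0.1174 0.078 ]
(264, 138) [ 7.258e-01 -8.100e-03 -6.000e-04]
(240, 146) [0.691  0.0566 0.0564]
(280, 232) [ 0.4658 -0.05    0.0109]
(298, 235) [ 0.4579 -0.0961  0.0311]
(243, 251) [0.4158 0.049  0.0252]
(150, 300) [ 0.2841  0.2994 -0.004 ]
[ 212  135   89  120 3976]
((565.2066040039062, 20.245437622070312), (279.41986083984375, 165.93910217285156), 19.23148536682129) [[ 405.96414    52.566483]
 [ 460.6221   -104.11247 ]
 [ 724.4491    -12.075607]
 [ 669.79114   144.60335 ]]
```

Request:
step_arm(targets=[[[-0.9,-0.6,0.1],[0,0,-0.807]],[[-0.9,-0.6,0.1],[0,0,-0.807]],[[-0.9,-0.6,0.1],[0,0,-0.807]],[[-0.9,-0.6,0.1],[0,0,-0.807]],[[-0.9,-0.6,0.1],[0,0,-0.807]],[[-0.9,-0.6,0.1],[0,0,-0.807]],[[-0.9,-0.6,0.1],[0,0,-0.807]],[[-0.9,-0.6,0.1],[0,0,-0.807]],[[-0.9,-0.6,0.1],[0,0,-0.807]],[[-0.9,-0.6,0.1],[0,0,-0.807]]], jaw=0)

```text
time_s: 0.93
position: [0.3685, 0.2719, 0.2007]
tool_rot: [[-0.946, -0.325, -0.001], [-0.325, 0.946, -0.001], [0.001, -0.001, -1.0]]
ft_force: [-0.5, -0.3, -0.1]
grip_width: -0.0003
gripper_force: 0.0
```

Request:
step_arm(targets=[[[-0.382,-0.935,0.267],[0,0,-0.005]],[[-0.382,-0.935,0.267],[0,0,-0.005]],[[-0.382,-0.935,0.267],[0,0,-0.005]],[[-0.382,-0.935,0.267],[0,0,-0.005]],[[-0.382,-0.935,0.267],[0,0,-0.005]],[[-0.382,-0.935,0.267],[0,0,-0.005]],[[-0.382,-0.935,0.267],[0,0,-0.005]],[[-0.382,-0.935,0.267],[0,0,-0.005]],[[-0.382,-0.935,0.267],[0,0,-0.005]],[[-0.382,-0.935,0.267],[0,0,-0.005]]])

```text
time_s: 1.77
position: [0.5672, 0.0476, 0.1205]
tool_rot: [[-0.943, -0.333, -0.002], [-0.333, 0.943, 0.0], [0.001, 0.001, -1.0]]
ft_force: [-0.1, -0.1, 0.3]
grip_width: -0.0002
gripper_force: 0.0
```

Run:
```python
from h import *
b=save('wrist','pics/w1.png');s=env.observe();print(s['time_s'],s['position'],s['ft_force'])
for i in range(3):
    get_image('top');print(env.observe()['ft_force'],env.observe()['position'])
W=cloud(b);print(W[[200,300,340],[256,256,256]])
# balls from the wrist view
hsv=cv2.cvtColor(b['img'],cv2.COLOR_RGB2HSV)
```

```text
1.8167 [0.56681111 0.04837156 0.12100275] [-0.59478773  0.53636858  0.77790981]
[ 0.77240598 -0.04612716  0.93980725] [0.56665776 0.04874796 0.12136096]
[-0.74169263  0.24360675 -0.11128993] [0.5666795  0.04887931 0.12163668]
[ 0.54938517 -0.93577816 -0.87214228] [0.56677639 0.04881139 0.12176319]
[[0.56286856 0.04331518 0.06957328]
 [0.57325064 0.04754339 0.15866633]
 [0.557639   0.04233491 0.19771072]]
```

View pics/w1.png

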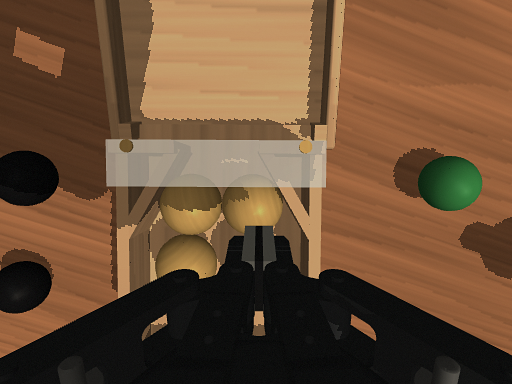

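The wrist view shows the fingertip at (260,230) over the right wedged ball (252,203). The other wedged ball is at (190,205), the hood at rows 140-187, and the tray is above it. I'll fit the balls from this view.

Run:
```python
from h import *
from scipy.optimize import least_squares
d=np.load('pics/w1.npz');W=cloud(d)
for s in([.5727,.0445,.049],[.5875,.004,.049],[.6285,.0138,.059]):
    c=np.array(s)
    for _ in range(8):
        r=np.linalg.norm(W-c,axis=-1);m=(abs(r-.022)<.004)&(W[...,2]>c[2])&(W[...,2]<c[2]+.024);m[:188]=0
        q=W[m];c=least_squares(lambda c:np.linalg.norm(q-c,axis=1)-.022,c,loss='soft_l1',f_scale=.0005).x
    print(c.round(4),m.sum())
for v in(150,165,180,185):print(W[v,220].round(4),W[v,280].round(4))
for i in range(4):get_image('top');print(env.observe()['position'].round(5),env.observe()['ft_force'].round(2))
# fingertip extents: points with z in lowest range near tcp
p=W[(np.hypot(W[...,0]-.5668,W[...,1]-.0488)<.03)&(W[...,2]>.112)&(W[...,2]<.135)]
ax=np.array([[.943,.333],[-.333,.943]]);q=(p[:,:2]-[.5668,.0488])@ax.T
print(len(p),np.percentile(q,[0,5,95,100],axis=0).round(4),p[:,2].min())
```

```text
[0.573  0.0436 0.0498] 2314
[0.5876 0.0022 0.0498] 2678
[0.629  0.0127 0.0597] 1898
[0.5387 0.0115 0.0727] [0.5266 0.0463 0.0719]
[0.5471 0.0144 0.075 ] [0.5352 0.0494 0.0732]
[0.5558 0.0173 0.0764] [0.5434 0.0522 0.0768]
[0.5588 0.0183 0.0767] [0.5466 0.0535 0.076 ]
[0.56684 0.04866 0.12177] [-0.06  0.04 -0.5 ]
[0.56695 0.04847 0.12172] [ 0.77 -0.06  0.15]
[0.56703 0.04829 0.12169] [ 0.29 -0.55  0.55]
[0.56712 0.0481  0.12161] [ 0.21  0.54 -0.25]
417 [[-0.0121 -0.0158]
 [-0.0117 -0.0139]
 [-0.0071  0.0091]
 [-0.0067  0.0112]] 0.12496676462186286
```

Request:
step_arm(targets=[[[0.002,-0.021,0.05],[0,0,0]],[[0.002,-0.021,0.1],[0,0,0]],[[0.002,-0.021,0.14],[0,0,0]],[[0.002,-0.021,0.14],[0,0,0]],[[0.002,-0.021,0.14],[0,0,0]],[[0.002,-0.021,0.14],[0,0,0]]])

```text
time_s: 2.67
position: [0.5692, 0.0414, 0.0801]
tool_rot: [[-0.943, -0.334, 0.001], [-0.334, 0.943, -0.0], [-0.001, -0.001, -1.0]]
ft_force: [-0.4, 0.2, 0.1]
grip_width: -0.0001
gripper_force: 0.0
```

```bash
cat >> h.py <<'E'
def obs(n=8):
    P=[];F=[]
    for i in range(n):
        get_image('wrist');s=env.observe();P.append(s['position']);F.append(s['ft_force'])
    P=np.array(P);F=np.array(F);print(s['time_s'],'P',P.mean(0).round(5),P.std(0).round(5),'F',F.mean(0).round(2),'sem',(F.std(0)/n**.5).round(2))
E
python3 -c "
from h import *
obs(8);print(env.observe()['joint_efforts'].round(3))"
```

```text
3.0667 P [0.56914 0.04134 0.07985] [1.4e-04 3.0e-05 2.8e-04] F [0.21 0.1  0.06] sem [0.15 0.22 0.08]
[ 1.4000e-02 -4.9899e+01 -1.8534e+01  0.0000e+00  1.0000e-03  0.0000e+00]
```

Request:
step_arm(targets=[[[0,0,0.005],[0,0,0]],[[0,0,0.01],[0,0,0]],[[0,0,0.014],[0,0,0]],[[0,0,0.014],[0,0,0]]])

```text
time_s: 3.4
position: [0.5687, 0.0413, 0.0746]
tool_rot: [[-0.943, -0.333, -0.001], [-0.333, 0.943, 0.0], [0.001, 0.0, -1.0]]
ft_force: [-0.7, -0.1, 0.3]
grip_width: 0.0001
gripper_force: 0.0
```

```bash
cat >> h.py <<'E'
def eff(n=4):
    for i in range(n):
        get_image('wrist');s=env.observe();print(round(s['time_s'],2),'z',round(s['position'][2],5),'tau',s['joint_efforts'].round(3),'F',s['ft_force'].round(2))
E
python3 -c "
from h import *
eff(4)"
```

```text
3.45 z 0.0748 tau [-3.0000e-03 -4.9806e+01 -1.8250e+01 -0.0000e+00 -1.8000e-02  0.0000e+00] F [-0.05 -0.48  0.62]
3.5 z 0.07489 tau [-2.0000e-03 -4.9793e+01 -1.8254e+01 -0.0000e+00 -4.0000e-03  0.0000e+00] F [-0.43 -0.63  0.23]
3.55 z 0.07499 tau [-3.0000e-03 -4.9818e+01 -1.8280e+01 -0.0000e+00 -0.0000e+00 -0.0000e+00] F [ 0.41 -0.08 -0.1 ]
3.6 z 0.07505 tau [-1.0000e-03 -4.9844e+01 -1.8301e+01 -0.0000e+00  0.0000e+00 -0.0000e+00] F [-0.29 -0.49  0.27]
```

Request:
step_arm(targets=[[[0,0,0.002],[0,0,0]],[[0,0,0.004],[0,0,0]],[[0,0,0.004],[0,0,0]]])

```text
time_s: 3.85
position: [0.5688, 0.0413, 0.0737]
tool_rot: [[-0.943, -0.333, -0.0], [-0.333, 0.943, 0.0], [0.0, 0.0, -1.0]]
ft_force: [-0.3, -0.2, -0.0]
grip_width: -0.0002
gripper_force: 0.0
```

```bash
python3 -c "
from h import *
eff(3)"
```

```text
3.9 z 0.07374 tau [-2.0000e-03 -4.9910e+01 -1.8258e+01 -0.0000e+00 -9.0000e-03 -0.0000e+00] F [0.35 0.4  0.03]
3.95 z 0.07382 tau [-0.0000e+00 -4.9902e+01 -1.8255e+01 -0.0000e+00 -2.0000e-03  0.0000e+00] F [-0.71 -0.18  0.54]
4.0 z 0.07383 tau [ -0.    -49.912 -18.263  -0.     -0.     -0.   ] F [-0.61  0.79 -0.5 ]
```

Request:
step_arm(targets=[[[0,0,0.001],[0,0,0]],[[0,0,0.001],[0,0,0]]])

```text
time_s: 4.17
position: [0.5689, 0.0413, 0.0735]
tool_rot: [[-0.943, -0.333, -0.0], [-0.333, 0.943, 0.0], [0.0, 0.0, -1.0]]
ft_force: [0.8, 0.5, 0.2]
grip_width: -0.0002
gripper_force: 0.0
```

```bash
python3 -c "
from h import *
eff(2)"
```

```text
4.22 z 0.0735 tau [-1.0000e-03 -4.9944e+01 -1.8265e+01 -0.0000e+00 -4.0000e-03  0.0000e+00] F [ 0.33 -0.38 -0.28]
4.27 z 0.07355 tau [-1.0000e-03 -4.9939e+01 -1.8261e+01 -0.0000e+00 -1.0000e-03  0.0000e+00] F [ 0.34  0.12 -0.59]
```

Request:
step_arm(targets=[[[0,0,0.001],[0,0,0]],[[0,0,0.001],[0,0,0]]])

```text
time_s: 4.43
position: [0.5689, 0.0413, 0.0732]
tool_rot: [[-0.943, -0.333, -0.0], [-0.333, 0.943, 0.0], [0.0, 0.0, -1.0]]
ft_force: [0.2, -0.6, -0.8]
grip_width: 0.0001
gripper_force: 0.0
```

```bash
python3 -c "
from h import *
eff(2)"
```

```text
4.48 z 0.07318 tau [-2.0000e-03 -4.9953e+01 -1.8252e+01 -0.0000e+00 -4.0000e-03 -0.0000e+00] F [-0.76  0.94  0.04]
4.53 z 0.0732 tau [-0.0000e+00 -4.9947e+01 -1.8248e+01 -0.0000e+00 -1.0000e-03  0.0000e+00] F [-0.78  0.53  0.26]
```

Request:
step_arm(targets=[[[0,0,0.001],[0,0,0]],[[0,0,0.001],[0,0,0]]])

```text
time_s: 4.7
position: [0.5689, 0.0413, 0.0729]
tool_rot: [[-0.943, -0.333, -0.0], [-0.333, 0.943, -0.0], [0.0, 0.0, -1.0]]
ft_force: [-0.4, -0.0, -1.1]
grip_width: 0.0003
gripper_force: 0.0
```

```bash
python3 -c "
from h import *
eff(2)"
```

```text
4.75 z 0.07291 tau [-1.000e-03 -4.996e+01 -1.824e+01 -0.000e+00 -4.000e-03 -0.000e+00] F [ 0.73 -0.11 -0.07]
4.8 z 0.07291 tau [ 0.0000e+00 -4.9953e+01 -1.8236e+01 -0.0000e+00 -1.0000e-03  0.0000e+00] F [ 0.26 -0.49 -0.26]
```

Request:
step_arm(targets=[[[0,0,0.001],[0,0,0]],[[0,0,0.001],[0,0,0]]])

```text
time_s: 4.97
position: [0.5689, 0.0413, 0.0726]
tool_rot: [[-0.943, -0.333, -0.0], [-0.333, 0.943, -0.0], [0.0, 0.0, -1.0]]
ft_force: [0.2, 0.1, 0.2]
grip_width: -0.0002
gripper_force: 0.0
```

```bash
python3 -c "
from h import *
eff(2)"
```

```text
5.02 z 0.0726 tau [-1.0000e-03 -4.9966e+01 -1.8227e+01 -0.0000e+00 -4.0000e-03 -0.0000e+00] F [ 0.37 -0.44 -0.48]
5.07 z 0.0726 tau [-1.0000e-03 -4.9960e+01 -1.8224e+01 -0.0000e+00 -1.0000e-03  0.0000e+00] F [0.2  0.09 1.17]
```

Request:
step_arm(targets=[[[0,0,0.0008],[0,0,0]],[[0,0,0.0008],[0,0,0]]])

```text
time_s: 5.23
position: [0.5689, 0.0413, 0.0723]
tool_rot: [[-0.943, -0.333, -0.0], [-0.333, 0.943, 0.0], [0.0, 0.0, -1.0]]
ft_force: [0.4, 0.5, 1.2]
grip_width: -0.0003
gripper_force: 0.0
```

```bash
python3 -c "
from h import *
eff(2)"
```

```text
5.28 z 0.07236 tau [-0.0000e+00 -4.9973e+01 -1.8219e+01 -0.0000e+00 -3.0000e-03  0.0000e+00] F [-0.15 -0.37  0.08]
5.33 z 0.07239 tau [ 1.0000e-03 -4.9968e+01 -1.8216e+01 -0.0000e+00 -1.0000e-03 -0.0000e+00] F [-1.03 -0.41 -0.65]
```

Request:
step_arm(targets=[[[0,0,0.0008],[0,0,0]],[[0,0,0.0008],[0,0,0]]])

```text
time_s: 5.5
position: [0.5689, 0.0413, 0.0721]
tool_rot: [[-0.943, -0.333, -0.0], [-0.333, 0.943, -0.0], [0.0, 0.0, -1.0]]
ft_force: [0.5, -0.3, 0.5]
grip_width: -0.0002
gripper_force: 0.0
```

```bash
python3 -c "
from h import *
eff(2)"
```

```text
5.55 z 0.07213 tau [-0.0000e+00 -4.9979e+01 -1.8210e+01 -0.0000e+00 -3.0000e-03 -0.0000e+00] F [-0.29  0.05 -0.21]
5.6 z 0.07214 tau [ 0.0000e+00 -4.9974e+01 -1.8207e+01 -0.0000e+00 -1.0000e-03  0.0000e+00] F [-0.27 -0.71 -0.11]
```

Request:
step_arm(targets=[[[0,0,0.0008],[0,0,0]],[[0,0,0.0008],[0,0,0]]])

```text
time_s: 5.77
position: [0.5689, 0.0413, 0.0719]
tool_rot: [[-0.943, -0.333, -0.0], [-0.333, 0.943, -0.0], [0.0, -0.0, -1.0]]
ft_force: [-0.0, -0.5, 0.0]
grip_width: 0.0
gripper_force: 0.0
```

```bash
python3 -c "
from h import *
eff(2)"
```

```text
5.82 z 0.07188 tau [-1.0000e-03 -4.9985e+01 -1.8200e+01 -0.0000e+00 -3.0000e-03 -0.0000e+00] F [ 0.07 -0.34  1.53]
5.87 z 0.0719 tau [ 1.0000e-03 -4.9980e+01 -1.8197e+01 -0.0000e+00 -1.0000e-03  0.0000e+00] F [ 0.28 -0.89 -0.29]
```

Request:
step_arm(targets=[[[0,0,0.0008],[0,0,0]],[[0,0,0.0008],[0,0,0]]])

```text
time_s: 6.03
position: [0.5689, 0.0413, 0.0716]
tool_rot: [[-0.943, -0.333, -0.0], [-0.333, 0.943, -0.0], [0.0, 0.0, -1.0]]
ft_force: [-0.4, -0.8, -0.3]
grip_width: 0.0003
gripper_force: 0.0
```

```bash
python3 -c "
from h import *
eff(2)"
```

```text
6.08 z 0.07164 tau [-0.0000e+00 -4.9991e+01 -1.8190e+01 -0.0000e+00 -3.0000e-03 -0.0000e+00] F [ 0.21  0.47 -0.1 ]
6.13 z 0.07165 tau [-1.0000e-03 -4.9985e+01 -1.8187e+01 -0.0000e+00 -1.0000e-03  0.0000e+00] F [-0.03  0.25  0.07]
```

Request:
step_arm(targets=[[[0,0,0.0008],[0,0,0]],[[0,0,0.0008],[0,0,0]]])

```text
time_s: 6.3
position: [0.5689, 0.0413, 0.0714]
tool_rot: [[-0.943, -0.333, -0.0], [-0.333, 0.943, -0.0], [0.0, -0.0, -1.0]]
ft_force: [0.1, -1.0, 0.5]
grip_width: -0.0002
gripper_force: 0.0
```

```bash
python3 -c "
from h import *
eff(2)"
```

```text
6.35 z 0.07142 tau [ 1.0000e-03 -4.9979e+01 -1.8165e+01 -1.0000e-03 -0.0000e+00 -0.0000e+00] F [0.   0.08 0.09]
6.4 z 0.07143 tau [ 0.0000e+00 -4.9991e+01 -1.8179e+01 -0.0000e+00 -2.0000e-03  0.0000e+00] F [-0.91 -1.01  0.69]
```

Request:
step_arm(targets=[[[0,0,0.0005],[0,0,0]],[[0,0,0.0005],[0,0,0]]])

```text
time_s: 6.57
position: [0.5689, 0.0413, 0.0713]
tool_rot: [[-0.943, -0.333, 0.0], [-0.333, 0.943, -0.0], [-0.0, -0.0, -1.0]]
ft_force: [0.4, -0.6, 1.2]
grip_width: 0.0003
gripper_force: 0.3
```

```bash
python3 -c "
from h import *
eff(3)"
```

```text
6.62 z 0.07129 tau [-1.5000e-02 -4.9729e+01 -1.8101e+01 -1.0000e-03 -2.7000e-02  0.0000e+00] F [ 0.   -0.61  0.32]
6.67 z 0.07131 tau [-1.3000e-02 -4.9748e+01 -1.8104e+01 -2.0000e-03 -2.2000e-02  0.0000e+00] F [-0.21 -0.    0.31]
6.72 z 0.07131 tau [-1.3000e-02 -4.9740e+01 -1.8097e+01 -2.0000e-03 -2.0000e-02  0.0000e+00] F [-0.25 -0.36  0.76]
```

Request:
step_arm(targets=[[[0,0,0.0005],[0,0,0]],[[0,0,0.0005],[0,0,0]]])

```text
time_s: 6.88
position: [0.5689, 0.0413, 0.0712]
tool_rot: [[-0.943, -0.333, 0.0], [-0.333, 0.943, -0.0], [-0.0, -0.0, -1.0]]
ft_force: [0.1, 0.1, 2.5]
grip_width: -0.0002
gripper_force: 0.7
```

```bash
python3 -c "
from h import *
eff(3)"
```

```text
6.93 z 0.07123 tau [-4.5000e-02 -4.9235e+01 -1.7950e+01 -7.0000e-03 -7.0000e-02  1.0000e-03] F [-0.27  0.29  2.52]
6.98 z 0.0712 tau [-4.6000e-02 -4.9212e+01 -1.7931e+01 -9.0000e-03 -6.5000e-02  1.0000e-03] F [-0.39  0.21  1.2 ]
7.03 z 0.07121 tau [-4.7000e-02 -4.9169e+01 -1.7911e+01 -1.1000e-02 -6.7000e-02  1.0000e-03] F [0.74 0.5  2.15]
```

Request:
step_arm(targets=[[[-0.0033,0,-0.00037],[0,0,0]],[[-0.0067,0,-0.00073],[0,0,0]],[[-0.01,0,-0.0011],[0,0,0]],[[-0.01,0,-0.0011],[0,0,0]]])

```text
time_s: 7.37
position: [0.572, 0.0423, 0.0715]
tool_rot: [[-0.943, -0.333, 0.0], [-0.333, 0.943, -0.0], [-0.0, -0.0, -1.0]]
ft_force: [-0.9, -0.2, 2.3]
grip_width: 0.0
gripper_force: 1.0
```

```bash
python3 -c "
from h import *
eff(3)"
```

```text
7.42 z 0.07152 tau [ 1.9000e-02 -4.9101e+01 -1.7911e+01  9.0000e-03 -5.4000e-02  7.0000e-03] F [-0.92 -0.44  1.77]
7.47 z 0.07151 tau [ 1.8000e-02 -4.9079e+01 -1.7879e+01  9.0000e-03 -5.9000e-02  3.0000e-03] F [-0.46  0.54  3.14]
7.52 z 0.07151 tau [ 1.6000e-02 -4.9092e+01 -1.7863e+01  8.0000e-03 -6.0000e-02  1.0000e-03] F [-1.13  0.45  1.06]
```

Request:
step_arm(targets=[[[-0.004,0,-0.00044],[0,0,0]],[[-0.008,0,-0.00088],[0,0,0]],[[-0.012,0,-0.00132],[0,0,0]],[[-0.016,0,-0.00176],[0,0,0]],[[-0.02,0,-0.0022],[0,0,0]],[[-0.02,0,-0.0022],[0,0,0]]])

```text
time_s: 8.02
position: [0.5777, 0.0444, 0.0722]
tool_rot: [[-0.943, -0.334, 0.0], [-0.334, 0.943, -0.0], [-0.0, -0.0, -1.0]]
ft_force: [-1.1, -0.6, 3.4]
grip_width: -0.0001
gripper_force: 1.3
```

```bash
cat >> h.py <<'E'
from scipy.optimize import least_squares
def balls(seeds,o=np.array([.552,.0156])):
    d=get_image('top');W=cloud(d);ax=np.array([[.944,.3294],[-.3294,.944]])
    for c in seeds:
        c=np.array(c)
        for _ in range(10):
            r=np.linalg.norm(W-c,axis=-1);m=(abs(r-.022)<.005)&(W[...,2]>c[2])&(d['img'][...,2]<110)
            q=W[m]
            if len(q)<20:break
            c=least_squares(lambda c:np.linalg.norm(q-c,axis=1)-.022,c,loss='soft_l1',f_scale=.0005).x
        print('ball disp xy',(ax@(c[:2]-o)).round(4),'z',c[2].round(4),len(q))
S=[[.573,.0445,.0498],[.5876,.0035,.0498],[.6118,.061,.0597],[.6289,.014,.0595]]
E
python3 -c "
from h import *
eff(3);balls(S)"
```

```text
8.07 z 0.07214 tau [ 4.8000e-02 -4.9275e+01 -1.7960e+01  2.0000e-02 -6.5000e-02  8.0000e-03] F [0.47 0.02 2.64]
8.12 z 0.07214 tau [ 3.9000e-02 -4.9275e+01 -1.7931e+01  1.8000e-02 -7.2000e-02  3.0000e-03] F [-0.41 -0.37  1.71]
8.17 z 0.07213 tau [ 3.1000e-02 -4.9308e+01 -1.7917e+01  1.6000e-02 -7.2000e-02  2.0000e-03] F [-0.42 -0.86  2.17]
ball disp xy [0.0293 0.0204] z 0.0498 0
ball disp xy [ 0.0296 -0.0231] z 0.0498 7
ball disp xy [0.0714 0.0232] z 0.0597 0
ball disp xy [ 0.0721 -0.0268] z 0.0595 4
```

Request:
step_arm(targets=[[[-0.004,0,-0.0004],[0,0,0]],[[-0.008,0,-0.0008],[0,0,0]],[[-0.012,0,-0.0012],[0,0,0]],[[-0.016,0,-0.0017],[0,0,0]],[[-0.02,0,-0.0021],[0,0,0]],[[-0.02,0,-0.0021],[0,0,0]]])

```text
time_s: 8.72
position: [0.5833, 0.0464, 0.0728]
tool_rot: [[-0.943, -0.333, 0.0], [-0.333, 0.943, 0.0], [-0.0, -0.0, -1.0]]
ft_force: [-1.6, 0.5, 3.8]
grip_width: -0.0001
gripper_force: 1.7
```

```bash
python3 -c "
from h import *
eff(1);obs(4);save('wrist','pics/w2.png')"
```

```text
8.77 z 0.07278 tau [ 4.5000e-02 -4.9372e+01 -1.7963e+01  2.5000e-02 -9.1000e-02  8.0000e-03] F [ 0.25 -0.43  3.48]
8.9667 P [0.58305 0.04632 0.07278] [4.e-05 2.e-05 2.e-05] F [-0.75  0.24  3.28] sem [0.23 0.32 0.1 ]
```

View pics/w2.png

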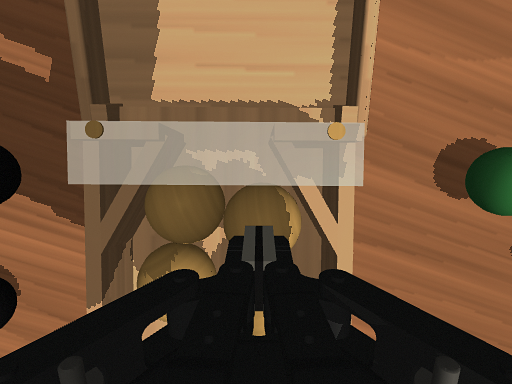

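The right ball has rolled back to about (262,222), and the left one at (185,205) is creeping forward. The press is about 3 N, so I'll continue with a slightly larger rise.

Request:
step_arm(targets=[[[-0.004,0,-0.0006],[0,0,0]],[[-0.008,0,-0.0011],[0,0,0]],[[-0.012,0,-0.0015],[0,0,0]],[[-0.016,0,-0.002],[0,0,0]],[[-0.02,0,-0.0024],[0,0,0]],[[-0.02,0,-0.0024],[0,0,0]]])

```text
time_s: 9.52
position: [0.5889, 0.0484, 0.0735]
tool_rot: [[-0.943, -0.333, 0.0], [-0.333, 0.943, 0.0], [-0.0, -0.0, -1.0]]
ft_force: [-0.2, 0.2, 3.0]
grip_width: -0.0002
gripper_force: 1.7
```

```bash
cat >> h.py <<'E'
def golds():
    d=get_image('scene');W=cloud(d);R=cv2.Rodrigues(np.array([0,0,0.]))[0]
    hsv=cv2.cvtColor(d['img'],cv2.COLOR_RGB2HSV);ax=np.array([[.944,.3294],[-.3294,.944]])
    q=(W[...,:2]-[.552,.0156])@ax.T
    for s in([.0285,.0215,.0475],[.0285,-.0225,.0475],[.015,-.0225,.045],[.0,-.015,.042],[.04,.0215,.05],[-.07,0,.031],[-.04,-.04,.031],[-.04,.04,.031]):
        c=np.array(s);X=np.dstack([q,W[...,2]]);g=(hsv[...,0]>=21)&(hsv[...,0]<32)&(hsv[...,1]>120)
        for _ in range(10):
            m=(abs(np.linalg.norm(X-c,axis=-1)-.022)<.006)&g;p=X[m]
            if len(p)<25:break
            c=least_squares(lambda c:np.linalg.norm(p-c,axis=1)-.022,c,loss='soft_l1',f_scale=.0005).x
        print(s,'->',c.round(4),len(p))
E
python3 -c "
from h import *
obs(4);golds()"
```

```text
9.7167 P [0.58875 0.04834 0.07347] [6.e-05 1.e-05 1.e-05] F [-0.25  0.39  3.53] sem [0.15 0.17 0.14]
[0.0285, 0.0215, 0.0475] -> [0.0285 0.0215 0.0475] 17
[0.0285, -0.0225, 0.0475] -> [ 0.0257 -0.0215  0.0453] 55
[0.015, -0.0225, 0.045] -> [ 0.0253 -0.0216  0.0453] 54
[0.0, -0.015, 0.042] -> [ 0.    -0.015  0.042] 0
[0.04, 0.0215, 0.05] -> [0.0382 0.019  0.0495] 64
[-0.07, 0, 0.031] -> [-0.07   0.     0.031] 0
[-0.04, -0.04, 0.031] -> [-0.04  -0.04   0.031] 0
[-0.04, 0.04, 0.031] -> [-0.04   0.04   0.031] 0
```

Request:
step_arm(targets=[[[-0.004,0,-0.0006],[0,0,0]],[[-0.008,0,-0.0012],[0,0,0]],[[-0.012,0,-0.0017],[0,0,0]],[[-0.016,0,-0.0022],[0,0,0]],[[-0.02,0,-0.0026],[0,0,0]],[[-0.02,0,-0.0026],[0,0,0]]])

```text
time_s: 10.27
position: [0.5946, 0.0504, 0.0742]
tool_rot: [[-0.943, -0.333, 0.0], [-0.333, 0.943, 0.0], [-0.0, 0.0, -1.0]]
ft_force: [1.0, -0.7, 1.9]
grip_width: -0.0002
gripper_force: 0.9
```

```bash
python3 -c "
from h import *
obs(4);golds()"
```

```text
10.4667 P [0.59434 0.05034 0.07416] [6.e-05 2.e-05 1.e-05] F [ 0.03 -0.16  1.6 ] sem [0.18 0.25 0.14]
[0.0285, 0.0215, 0.0475] -> [0.0285 0.0215 0.0475] 7
[0.0285, -0.0225, 0.0475] -> [ 0.0285 -0.0225  0.0475] 3
[0.015, -0.0225, 0.045] -> [ 0.015  -0.0225  0.045 ] 0
[0.0, -0.015, 0.042] -> [ 0.    -0.015  0.042] 0
[0.04, 0.0215, 0.05] -> [0.0416 0.02   0.0512] 65
[-0.07, 0, 0.031] -> [-0.0705 -0.0039  0.0438] 53
[-0.04, -0.04, 0.031] -> [-0.04  -0.04   0.031] 0
[-0.04, 0.04, 0.031] -> [-0.04   0.04   0.031] 16
```

One ball is out. Letting go now.

Request:
step_arm(targets=[[[0,0,-0.1],[0,0,0]],[[0,0,-0.2],[0,0,0]],[[0,0,-0.3],[0,0,0]],[[0,0,-0.3],[0,0,0]],[[0,0,-0.3],[0,0,0]],[[0,0,-0.3],[0,0,0]],[[0,0,-0.3],[0,0,0]],[[0,0,-0.3],[0,0,0]],[[0,0,-0.3],[0,0,0]]])

```text
time_s: 11.27
position: [0.594, 0.0503, 0.1632]
tool_rot: [[-0.943, -0.333, -0.002], [-0.333, 0.943, 0.0], [0.002, 0.001, -1.0]]
ft_force: [-0.3, -0.2, -1.2]
grip_width: 0.0004
gripper_force: 0.0
```

```bash
python3 -c "
from h import *
obs(4);golds();save('scene','pics/s3.png');w=save('wrist','pics/w3.png')
s=cv2.resize(np.load('pics/s3.npz')['img'][150:260,170:330],(512,352));cv2.imwrite('pics/c3.png',np.vstack([s,cv2.resize(w['img'],(512,248))])[:,:,::-1])"
```

```text
11.4667 P [0.59424 0.05031 0.16375] [6.0e-05 2.0e-05 1.9e-04] F [ 0.06 -0.22  0.15] sem [0.25 0.13 0.11]
[0.0285, 0.0215, 0.0475] -> [0.0285 0.0215 0.0475] 0
[0.0285, -0.0225, 0.0475] -> [ 0.0285 -0.0225  0.0475] 0
[0.015, -0.0225, 0.045] -> [ 0.015  -0.0225  0.045 ] 0
[0.0, -0.015, 0.042] -> [ 0.    -0.015  0.042] 0
[0.04, 0.0215, 0.05] -> [0.04   0.0215 0.05  ] 0
[-0.07, 0, 0.031] -> [-0.0675  0.0167  0.051 ] 63
[-0.04, -0.04, 0.031] -> [-0.0473 -0.0422  0.03  ] 27
[-0.04, 0.04, 0.031] -> [-0.04   0.04   0.031] 16
```

View pics/c3.png

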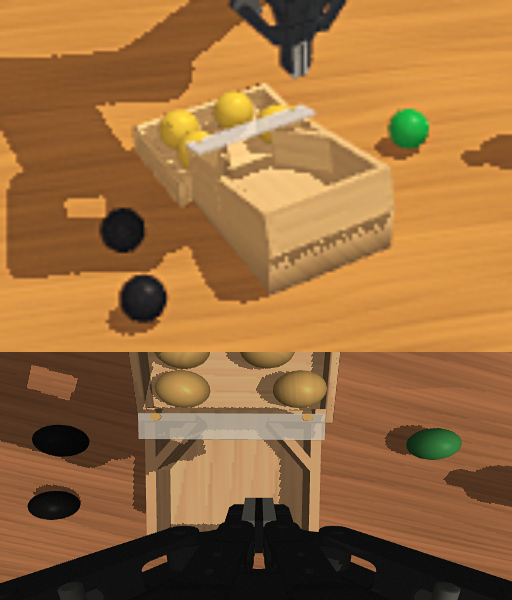

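The hopper is empty and all four balls are in the tray. I'll let them settle, move the arm aside and check.

Request:
step_arm(targets=[[[-0.2,0.3,-0.2],[0,0,0]],[[-0.2,0.4,-0.2],[0,0,0]],[[-0.2,0.5,-0.2],[0,0,0]],[[-0.2,0.5,-0.2],[0,0,0]],[[-0.2,0.5,-0.2],[0,0,0]],[[-0.2,0.5,-0.2],[0,0,0]],[[-0.2,0.5,-0.2],[0,0,0]],[[-0.2,0.5,-0.2],[0,0,0]],[[-0.2,0.5,-0.2],[0,0,0]],[[-0.2,0.5,-0.2],[0,0,0]]])

```text
time_s: 12.45
position: [0.6011, 0.2103, 0.2239]
tool_rot: [[-0.943, -0.332, -0.001], [-0.332, 0.943, -0.0], [0.001, 0.0, -1.0]]
ft_force: [-0.6, 0.1, 0.9]
grip_width: -0.0
gripper_force: 0.0
```

Run:
```python
from h import *
ax=np.array([[.944,.3294],[-.3294,.944]])
def loc():
    d=get_image('top');W=cloud(d);X=np.dstack([(W[...,:2]-[.552,.0156])@ax.T,W[...,2]])
    hsv=cv2.cvtColor(d['img'],cv2.COLOR_RGB2HSV)
    m=(X[...,0]>-.116)&(X[...,0]<-.005)&(abs(X[...,1])<.073)&(X[...,2]>.036)&(X[...,2]<.09)
    n,l,st,c=cv2.connectedComponentsWithStats(m.astype(np.uint8))
    for k in range(1,n):
        if st[k,4]<25:continue
        p=X[l==k];c=least_squares(lambda c:np.linalg.norm(p-c,axis=1)-.022,p.mean(0)-[0,0,.012],loss='soft_l1',f_scale=.0005).x
        print(st[k,4],c.round(4))
    return d
loc();print()
for _ in range(10):get_image('wrist')
d=loc();cv2.imwrite('pics/t3.png',cv2.resize(d['img'][110:270,190:330],(560,600))[:,:,::-1]);print(env.observe()['time_s'])
```

```text
308 [-0.0082 -0.0006  0.0623]
203 [-0.0481 -0.0441  0.0312]
201 [-0.0487  0.0529  0.0311]
206 [-0.0949 -0.0405  0.031 ]
204 [-0.0955  0.0259  0.0312]

305 [-0.0076 -0.0009  0.0614]
202 [-0.0481 -0.0443  0.0314]
201 [-0.0486  0.0529  0.0312]
204 [-0.0947 -0.0404  0.0312]
203 [-0.0954  0.026   0.031 ]
13.05
```

View pics/t3.png

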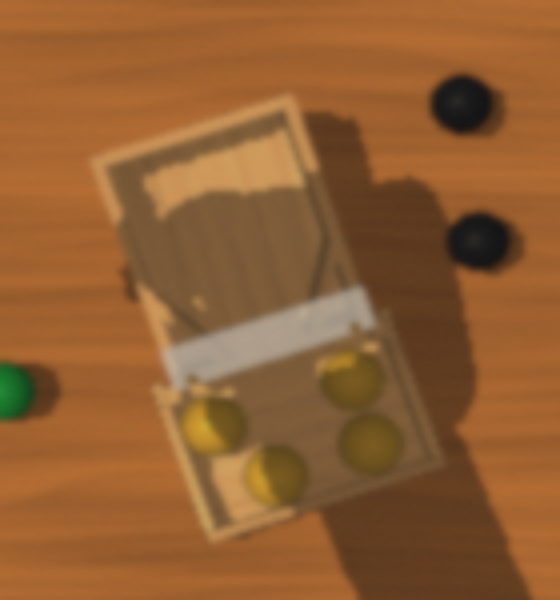

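The top view shows all four balls at rest in the tray, at crop pixels (213,425), (277,475), (350,380) and (370,443). Their centres are at z = 31 mm and the hopper is empty.

```bash
python3 -c "
from rig import close_job
print(close_job())"
```

```text
the job is handed in; nothing more can be done
None
```

All four chocolates are lying at rest in the serving tray, not stacked; the finger's press averaged about 3.5 N at most (single noisy readings up to 3.8 N) against the 8 N limit. The job is handed in, but the judge's verdict was not returned.

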